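Zero the block-height gauge, pin its cover plate on and hold it pressed

ROBOT

A 6-joint arm with a two-finger parallel gripper is mounted at the origin on a cart in front of the work surface, level with it; the furniture and walls round the work are solid. World frame = base frame: x ahead of the robot, y to its left, z up, the work surface at z = 0. Lengths are in mm, angles in rad, forces in N, time in s.
With the tool pointing down it reaches from about 350 to 875 mm from the base axis. Payload 4.2 kg.
Tool frame: the origin (TCP) lies midway between the tips of the shut fingers; the grasp point (between the pads) lies 19 mm behind it; z points along the fingers, y is the line along which they close (so a half turn about z gives the same grasp; the last joint's range is limited). The gripper opens to 85 mm and grips with 20 to 120 N. Pads are 22 mm wide; open, the fingers measure 114 mm over their backs; the gripper's body (76 mm by 85 mm) begins 54 mm behind the grasp point. The pads swing forward as they close: fully open they stand 13 mm farther back than shut.
Start: joints at [1.502, 0.385, 0.008, 0, -1.194, -0.259], TCP at [201.193, 591.71, 197.312] pointing down, gripper open.
Joint ranges: [-3.14, 3.14], [-1.21, 2.06], [-1.07, 1.41], [-3.16, 2.05], [-2.99, -0.16], [-3.1, 3.1]. Speed limits (rad/s): [2.79, 2.79, 3.14, 3.14, 3.14, 3.14].

INTERFACE

Orientations are given as a unit quaternion [x, y, z, w].
In Python, from bench import sensors, get_image, camera_params, job_done gives the robot as it stands.
- The arm moves only by the tool servo_tool, never from a script. Its argument "motion" is a list of rows, each an object with "travel": the shift along the tool's x, y, z as a fraction of full scale, a list of three; "rot": the turn, a rotation vector about the tool's x, y, z as a fraction of full scale, a list of three; "hand": the opening, from 0 (shut) to 1 (fully open). In form: [{"travel": [x, y, z], "rot": [wx, wy, wz], "hand": hand}, ...]. A call has 1 to 10 rows; each row shifts and turns the commanded pose from where the row before left it, along the tool's axes as they then stand; what a row does not reach is not made up. Full scale, the value 1, is 25 cm for a shift and 360 degrees for a turn. A row lasts 1/12 s, in which the tool goes at most 41.7 mm and 7.16 degrees, less where a joint would pass 70% of its speed; a pose out of reach is approached as far as the arm can. A call with a number of a shift or a turn outside -1 to 1 is refused whole. A call with a gripper value outside its range is refused whole. The fingers move at their own pace and stop on an object; the grip force is fixed at half the most. Time passes only in rows, so rows that do not move let the fingers close. It gives the time, the measured TCP pose, the force, the opening and the grip force at its end, in the units of the state.
- sensors.read_state(): the state, without advancing time (a new reading comes with each control period).
- get_image(name): name is "side" or "top" or "wrist"; returns (picture, depth): 480x640x3 uint8, red, green, blue; 480x640 float32, mm along the optical axis (not along the pixel's ray), 0 where there is no reading.
- camera_params(name): a dict with "camera_matrix" (3x3 intrinsics, pixels), "R" (3x3) and "t" (3): a world point X has camera coordinates R X + t; the wrist camera has in their place "mount" (4x4, takes a point from camera to tool coordinates, whose origin is the TCP and whose axes are the flange's). Camera axes: x right, y down, z forward; pixel columns grow to the right and rows downward; lengths in mm; the calibration is good to about 2 mm. A picture is of the moment at which its call begins: read the wrist's pose just before it. camera_params takes no time and is no camera call.
- job_done(): hands the job in; it is judged then, once.
The state is a dict: "clock": time; "joints": joint angles; "joint_vel": joint speeds; "joint_efforts": joint torques, N m; "position": TCP position; "ee_rot": TCP orientation; "contact_force": force on the tool from outside, world axes, zero at the start; "wrist_torque": the same for the moment, N m; "gripper_width": finger opening in mm; "grasp_force": force on a finger pad.
Only numpy, scipy, OpenCV 4.12 (cv2) and the standard library are available. Lean on these libraries where they do the work, as an engineer would, in place of code of your own. Each camera call takes 0.05 s, during which the arm holds its last target. There are 200 camera calls.

TASK

Zero the grey height gauge by pushing its green button fully down and letting it spring back. Then take the aluminium cover plate by its orange grip, lay it square on the gauge's sprung steel table so that the blind hole in its underside finds the locating pin and the plate drops right onto the table, and press it down until the table is at its bottom stop. Finish while still holding the plate pressed fully down; do not let go, and leave the pink cassette block, the metal mould and the label roll where they are.

Things in the scene. Friction and masses are not known exactly. Their poses are not given: they have to be found in the camera images.
- gauge: Fixed grey gauge base, 110 (own x) x 200 (own y) x 25 mm high, origin under its centre on the bench, z up, turned up to 0.35 rad either way. At its +y end: the sprung steel table with the locating pin; at its -y end: the green button (-x side) and a low black readout with a pale window (+x side, top 34 mm above the bench).
- pin_tip (a point): Centre of the top of the fixed upright steel locating pin, 50 mm above the bench, at [0, +45, 50] mm in the gauge's frame. 10 mm in diameter, tip chamfered 2 x 3.5 mm; it stands through a hole in the table, 10 mm above the unpressed table, and is hidden once the cover is over it. Axes as the gauge's.
- table_top (a point): Centre of the upper face of the sprung steel table, 80 (gauge x) x 96 (gauge y) x 8 mm, around the pin; this face is 40 mm above the bench unpressed, 35 mm fully pressed. Axes as the gauge's.
- table (a joint): How far the sprung table is pressed down, m: 0 up, 0.005 at its bottom stop. It begins to yield at about 6 N (it carries the cover's own weight without sinking) and reaches the stop at about 14 N, the cover's weight included.
- zero_button (a joint): Travel of the green push button, m: 0 up, 0.006 fully down; it springs back. Fully down takes about 5 N.
- zero_button_top (a point): Centre of the upper face of the round green button, 26 mm in diameter, at about [-22, -58] mm in the gauge's x, y, 47 mm above the bench when up; it is pushed straight down and goes down with the button.
- cover: Loose aluminium cover plate, 70 (own x) x 90 (own y) x 23 mm, about 0.3 kg, flat on the bench left of the gauge; origin at the centre of its underside, z up. The orange bar grip on its top is 22 mm wide (own x), 54 mm long (own y), its top 52.5 mm above the underside. Either way round fits; on the gauge its long side lies along the gauge's y.
- cover_hole (a point): Centre of the mouth of the round blind hole in the middle of the cover's underside (same point as the cover's origin): 13 mm wide, 18 mm deep, mouth chamfered 2.5 mm.
- cover_grip (a point): Middle of the orange grip, 38 mm above the cover's underside; 29.5 mm of the bar stand above the plate.
- pink_block: Bystander: pink tissue cassette with a wax block, 29 x 40 x 12 mm, origin under its centre.
- mould: Bystander: small stainless base mould, 31 x 43 x 12 mm, origin under its centre.
- labels: Bystander: white roll of labels lying flat, 62 mm across, 26 mm high, origin under its centre.

How it is judged (in metres and radians):
On the way, in this order (a step that is already met when the one before it is completed fails the run):
1. the green button is pushed fully down (value of joint zero_button above 0.005 m), for 0.05 s.
2. the button has sprung back up (value of joint zero_button below 0.0015 m), for 0.1 s.
3. the cover has dropped over the pin: hole centred on it and the underside at least 6 mm below its tip (horizontal distance between cover_hole and pin_tip below 0.004 m and z of cover_hole in the frame of pin_tip below -0.006 m), for 0.1 s.
At the end, for the whole second after the job is handed in: The robot still presses the cover (over 2 N): hole within 4 mm of the pin, underside within 2 mm of the table, tilt under 0.06 rad, long side within 0.16 rad of the gauge's, table down at least 4 of 5 mm with over 5 N on the gauge, button up, cover still (value of joint table above 0.004 m and value of joint zero_button below 0.0015 m and horizontal distance between cover_hole and pin_tip below 0.004 m and z of cover_hole in the frame of table_top below 0.002 m and angle between cover's own z axis and vertical below 0.06 rad and angle between the y axis of cover and the y axis of gauge, either way round below 0.16 rad and contact force between cover and gauge above 5 N and contact force between the fingers and cover above 2 N and linear speed of cover below 0.02 m/s); the arm keeps its last pose, push and grip.
It fails at once if a bystander (pink block, mould or label roll) is moved by more than 20 mm (distance of any of pink_block, mould, labels from where it was at the start of the episode above 0.02 m).
It also fails if it takes over 51 s, if anything falls off the work surface, if the arm or the gripper's body presses on something with over 40 N, if the wrist force passes 120 N, or if a joint passes its speed limit or range.

## Working session

There is one attempt and no reset: what is moved stays moved. The work goes in short steps, Python scripts to look and compute and a tool call to move; the robot and the scene stay as the last step left them, time stands still between calls to the robot, and variables do not carry over. Pictures are saved under pics/ and viewed, at most 10 in all, crops included, and the job is handed in when it is done.

Besides the shell and the picture viewer there is one more tool, called after "Request:" as name([rows], argument=value, ...), one row to a line, values as JSON. servo_tool: Moves the arm, as the interface text tells. Its arguments: {"type":"object","properties":{"motion":{"type":"array"}},"required":["motion"]}

```bash
mkdir -p pics; cat > h.py <<'E'
import numpy as np,cv2
from bench import sensors,get_image,camera_params,job_done
from scipy.spatial.transform import Rotation as Ro
def save(n,im): cv2.imwrite('pics/'+n,cv2.cvtColor(im,cv2.COLOR_RGB2BGR))
def grab(name):
    s=sensors.read_state(); im,d=get_image(name); p=camera_params(name); K=np.array(p['camera_matrix'])
    if 'R' in p:
        R=np.array(p['R']);t=np.array(p['t']).ravel(); A=R.T; c=-R.T@t
    else:
        M=np.array(p['mount']); T=Ro.from_quat(s['ee_rot']).as_matrix()
        A=T@M[:3,:3]; c=T@M[:3,3]+np.array(s['position'])
    return im,d,K,A,c
def ray(uv,z,K,A,c):
    uv=np.atleast_2d(uv).astype(float); r=np.c_[uv,np.ones(len(uv))]@np.linalg.inv(K).T@A.T
    return c+r*((z-c[2])/r[:,2])[:,None]
def cloud(d,K,A,c):
    v,u=np.mgrid[:480,:640]; r=np.stack([u,v,np.ones_like(u)],-1)@np.linalg.inv(K).T
    return (r*d[...,None])@A.T+c
E
python3 - <<'E'
from h import *
s=sensors.read_state(); print(s)
ims=[]
for n in('top','side','wrist'):
    im,d,K,A,c=grab(n); print(n,c.round(),A[:,2].round(2),K[0,0]); np.savez('/tmp/'+n,im=im,d=d,K=K,A=A,c=c); save(n+'0.png',im)
E
```

```text
{'clock': 0.0, 'joints': array([ 1.50163304e+00,  3.85567499e-01,  6.63519731e-03, -5.14291405e-04,
       -1.19398182e+00, -2.58616383e-01]), 'joint_vel': array([-1.02469850e-03,  6.53837599e-04, -2.97905649e-04,  5.33261624e-05,
       -1.66816049e-04,  2.42904967e-04]), 'joint_efforts': array([ 1.89476837e-04, -3.92293382e+01,  1.88398182e+01,  4.18614954e+00,
       -4.68139333e-03,  2.02665873e-06]), 'position': array([200.97303142, 591.1195297 , 196.21644529]), 'ee_rot': array([ 9.86584030e-01, -1.63250648e-01, -1.37777056e-04,  1.07675740e-03]), 'contact_force': array([0.15623874, 1.03045491, 0.77920576]), 'wrist_torque': array([0.05828116, 0.00682827, 0.04149065]), 'grasp_force': 0.0, 'gripper_width': 85.42119530696735}
top [432. 165. 927.] [ 0.13  0.   -0.99] 555.9629567936095
side [ 163. -563.  350.] [ 0.44  0.83 -0.35] 486.1866573600794
wrist [277. 565. 372.] [-0.29  0.1  -0.95] 381.52620558107395
```

View pics/top0.png

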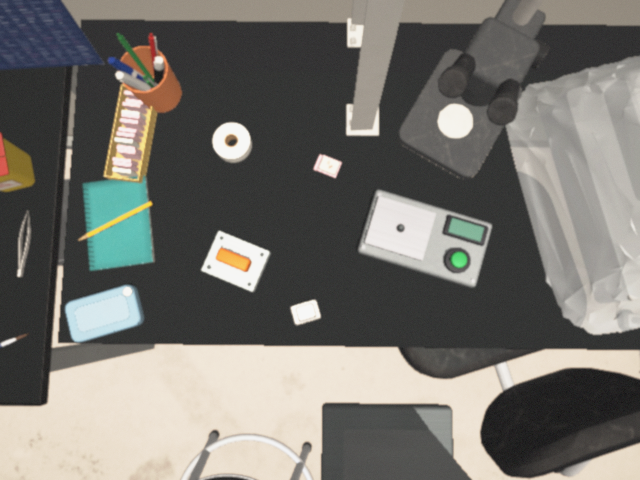

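View pics/side0.png

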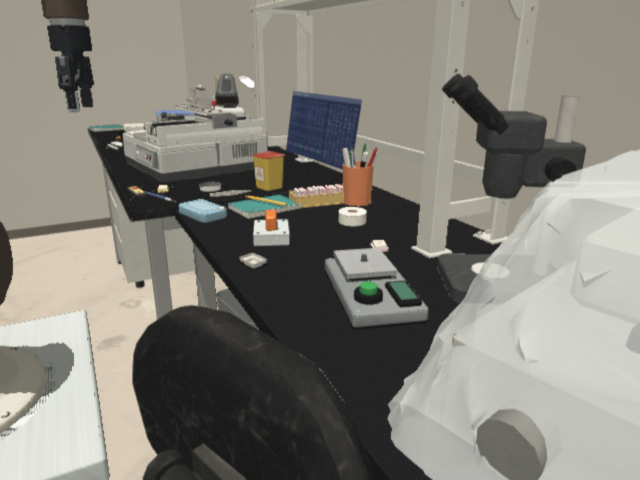

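The top view shows the cover at about (236,261) with its orange grip at (233,259). The gauge is at (426,238), with the pin at (401,228) and the green button at (459,260). The roll is at (231,142), the pink block at (327,166) and the mould at (306,312).

```bash
python3 - <<'E'
from h import *
D={n:np.load('/tmp/'+n+'.npz') for n in('top','side')}
def cen(m,box):
    x0,y0,x1,y1=box; k=np.zeros_like(m,np.uint8); k[y0:y1,x0:x1]=m[y0:y1,x0:x1]
    n,l,st,ce=cv2.connectedComponentsWithStats(k); i=1+np.argmax(st[1:,4]); return (l==i).astype(np.uint8),ce[i],st[i,4]
T=D['top'];cam=(T['K'],T['A'],T['c']); im=T['im'].astype(int); d=T['d']
hsv=cv2.cvtColor(T['im'],cv2.COLOR_RGB2HSV)
H,S,V=[hsv[...,i].astype(int) for i in range(3)]
def rect(m,z):
    p=np.argwhere(m)[:,::-1]; w=ray(p,z,*cam)[:,:2].astype(np.float32)
    r=cv2.minAreaRect(w); b=cv2.boxPoints(r); e=b[1]-b[0]; f=b[2]-b[1]
    if np.linalg.norm(f)>np.linalg.norm(e): e=f
    a=np.degrees(np.arctan2(e[1],e[0])); return np.round(r[0],1),np.round(r[1],1),round(a%180,1),w.mean(0).round(1)
mo,c,a=cen((H<20)&(S>150)&(V>100),(200,230,275,295)); print('grip',c,a,rect(mo,52.5))
mp,c,a=cen((V>70)|(mo>0),(195,222,280,300)); print('plate',c,a,rect(mp,23))
mg,c,a=cen((H>45)&(H<75)&(S>150)&(V>100),(440,240,480,280)); b=ray(c,47,*cam)[0]; print('btn',c,a,b.round(1))
mb,c,a=cen((V>60),(350,180,500,295)); print('base',c,a,rect(mb,25))
mpn,c,a=cen((V<90),(390,218,412,240)); p=ray(c,50,*cam)[0]; print('pin',c,a,p.round(1))
mt,c,a=cen((V>185),(350,185,445,270)); print('table',c,a,rect(mt,40))
v=p[:2]-b[:2]; print('btn->pin',np.linalg.norm(v),'expect',np.hypot(22,103),'gauge y dir deg',np.degrees(np.arctan2(v[1],v[0])-np.arctan2(103,22))+90)
P=cloud(d,*cam)
for n,(u,w) in dict(cover=(212,266),tbl=(385,220),btn=(459,260),base=(420,270)).items(): print(n,P[w,u].round(1))
# side view
Sd=D['side'];cs=(Sd['K'],Sd['A'],Sd['c']); h2=cv2.cvtColor(Sd['im'],cv2.COLOR_RGB2HSV).astype(int)
m,c,a=cen((h2[...,0]>45)&(h2[...,0]<75)&(h2[...,1]>150),(350,270,390,305)); print('side btn',c,ray(c,46,*cs).round(1))
# side pin top
big=cv2.resize(Sd['im'][195:345,230:440],None,fx=3.5,fy=3.5,interpolation=cv2.INTER_CUBIC)
t=cv2.resize(T['im'][170:320,190:510],None,fx=2.4,fy=2.4,interpolation=cv2.INTER_CUBIC)
save('crop1.png',t)
E
```

```text
grip [232.18373494 258.16566265] 332 (array([508.1, 315.7]), array([53.2, 19.2]), np.float32(67.7), array([509.4, 317.4], dtype=float32))
plate [235.44537205 260.88675136] 2755 (array([508. , 317.1]), array([97.6, 75.6]), np.float32(68.3), array([507.7, 317.1], dtype=float32))
btn [459.31428571 255.05714286] 35 [519.2 -42.3  47. ]
base [425.09046625 238.08397124] 8622 (array([548.9,   7.6]), array([204.1, 115.4]), np.float32(73.5), array([548.7,   8. ], dtype=float32))
pin [398.57142857 228.42857143] 7 [560.3  54.4  50. ]
table [406.32208188 232.69359756] 4592 (array([555.4,  35.3]), array([137. , 101.5]), np.float32(73.7), array([555.1,  40.7], dtype=float32))
btn->pin 105.03400193819017 expect 105.32331175955302 gauge y dir deg 78.99299271230501
cover [498.8 355.   22.7]
tbl [575.7  74.7  37.4]
btn [511.1 -41.2  48.9]
base [496.5  16.1  21.3]Traceback (most recent call last):
  File "<stdin>", line 25, in <module>
  File "<stdin>", line 5, in cen
    return _wrapfunc(a, 'argmax', axis=axis, out=out, **kwds)
    return bound(*args, **kwds)
ValueError: attempt to get argmax of an empty sequence
```

Request:
servo_tool([
  {"travel":[0.12,0.106,0],"rot":[0,0,0],"hand":0},
  {"travel":[0.12,0.106,0],"rot":[0,0,0],"hand":0},
  {"travel":[0.12,0.106,0],"rot":[0,0,0],"hand":0},
  {"travel":[0.12,0.106,0],"rot":[0,0,0],"hand":0},
  {"travel":[0.12,0.106,0],"rot":[0,0,0],"hand":0},
  {"travel":[0.12,0.106,0],"rot":[0,0,0],"hand":0},
  {"travel":[0.12,0.106,0],"rot":[0,0,0],"hand":0},
  {"travel":[0.12,0.106,0],"rot":[0,0,0],"hand":0},
  {"travel":[0.12,0.106,0],"rot":[0,0,0],"hand":0},
  {"travel":[0.12,0.106,0],"rot":[0,0,0],"hand":0},
])

```text
clock: 0.98
position: [400.2, 242.3, 197.4]
ee_rot: [0.987, -0.163, -0.0, -0.0]
contact_force: [1.2, 0.8, 0.1]
gripper_width: -0.1
grasp_force: 0.0
```

Request:
servo_tool([
  {"travel":[0.12,0.106,0],"rot":[0,0,0],"hand":0},
  {"travel":[0.12,0.106,0],"rot":[0,0,0],"hand":0},
  {"travel":[0.12,0.106,0],"rot":[0,0,0],"hand":0},
  {"travel":[0.12,0.106,0],"rot":[0,0,0],"hand":0},
  {"travel":[0.12,0.106,0],"rot":[0,0,0],"hand":0},
  {"travel":[0.12,0.106,0],"rot":[0,0,0],"hand":0},
  {"travel":[0.12,0.106,0],"rot":[0,0,0],"hand":0},
  {"travel":[0,0,0],"rot":[0,0,0],"hand":0},
  {"travel":[0,0,0],"rot":[0,0,0],"hand":0},
])

```text
clock: 1.73
position: [539.2, -1.0, 196.4]
ee_rot: [0.986, -0.165, -0.001, 0.0]
contact_force: [-0.7, -0.2, -0.5]
gripper_width: 0.1
grasp_force: 0.0
```

```bash
python3 - <<'E'
from h import *
s=sensors.read_state(); print(s['position'],s['clock'],s['contact_force'])
im,d,K,A,c=grab('wrist'); np.savez('/tmp/w1',im=im,d=d,K=K,A=A,c=c); save('w1.png',im); print(c)
E
```

```text
[539.17988627  -0.96558511 196.40496873] 1.7333 [-0.70677982 -0.18649805 -0.49181262]
[615.70130465 -27.68958179 372.26739131]
```

View pics/w1.png

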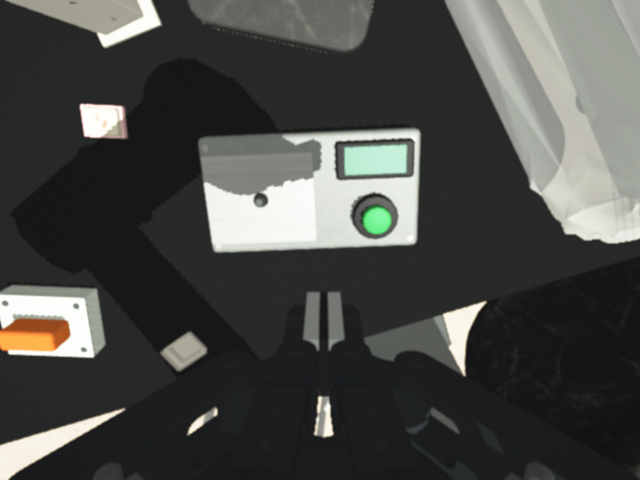

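The wrist view shows the pin at about (260,200) and the green button at (377,220). The base corners run from (200,135) to (420,245).

```bash
python3 - <<'E'
from h import *
D=np.load('/tmp/w1.npz');cam=(D['K'],D['A'],D['c']);im=D['im']
hsv=cv2.cvtColor(im,cv2.COLOR_RGB2HSV).astype(int)
g=(hsv[...,0]>45)&(hsv[...,0]<75)&(hsv[...,1]>130)&(hsv[...,2]>100); g[:185]=0
p=np.argwhere(g)[:,::-1]; r=cv2.minEnclosingCircle(p.astype(np.float32)); print(r,p.mean(0)); b=ray(r[0],47,*cam)[0]; print('btn',b.round(1))
V=hsv[...,2]; m=(V<120); m[:190]=0;m[212:]=0;m[:,:250]=0;m[:,272:]=0
p=np.argwhere(m)[:,::-1]; print(p.min(0),p.max(0)); print(V[192:212,250:272])
print('pin',ray(p.mean(0),50,*cam).round(1),ray(p.mean(0),40,*cam).round(1))
sat=(V>60).astype(np.uint8); sat[:,:195]=0;sat[:,425:]=0;sat[:120]=0;sat[256:]=0
n,l,st,ce=cv2.connectedComponentsWithStats(sat);i=1+np.argmax(st[1:,4]); q=np.argwhere(l==i)[:,::-1]
w=ray(q,25,*cam)[:,:2].astype(np.float32); rr=cv2.minAreaRect(w); bx=cv2.boxPoints(rr); print('base',rr, np.degrees(np.arctan2(*(bx[1]-bx[0])[::-1])))
P=cloud(D['d'],*cam)
for u,v in((377,220),(230,220),(300,225),(210,246),(150,300)): print(P[v,u].round(1))
E
```

```text
((376.19140625, 219.42807006835938), 14.26319694519043) [374.67027027 221.08378378]
btn [514.3 -42.4  47. ]
[254 192] [267 205]
[[129 129 131 131 138 133 124 111 109 125 151 168 187 217 237 243 246 246
  246 246 246 246]
 [135 144 148 157 166 151 120  86  70  82 102 120 142 175 208 232 242 246
  246 246 246 246]
 [169 190 198 200 195 161 108  65  50  55  59  65  82 105 141 187 227 242
  246 247 247 247]
 [223 236 237 225 189 130  75  52  51  57  56  55  57  66  82 128 187 234
  246 248 248 248]
 [243 245 242 220 154  85  52  54  59  61  61  63  61  60  64  84 142 211
  242 247 248 248]
 [246 245 238 203 127  66  57  66  72  71  69  69  67  64  62  68 106 178
  233 245 247 247]
 [245 243 235 193 118  70  72  83  90  89  86  81  75  70  66  65  84 147
  221 245 248 248]
 [246 243 233 187 116  81  94 112 118 118 111  99  87  76  68  66  71 127
  207 243 248 249]
 [246 244 233 181 112  94 118 135 141 143 136 120  97  82  73  65  71 118
  201 243 248 249]
 [246 244 233 184 116 105 133 145 148 152 148 133 107  89  75  65  70 124
  206 244 249 248]
 [246 246 239 207 141 118 137 149 151 153 
[... 470 characters left out ...]
99 209 223 233 239 244 246
  247 247 247 247]
 [246 246 245 246 246 246 245 244 241 238 237 237 239 243 245 245 246 246
  247 247 247 247]
 [245 246 246 246 246 246 247 247 247 246 246 245 246 247 247 247 247 247
  247 247 247 247]
 [246 246 246 246 246 246 247 247 247 247 247 247 247 247 247 248 247 247
  248 248 248 248]
 [247 247 247 247 247 247 247 247 248 248 247 248 248 248 248 248 248 248
  248 248 248 248]]
pin [[565.8  46.4  50. ]] [[564.3  48.7  40. ]]
base ((551.2116088867188, 6.2782440185546875), (199.16329956054688, 110.37171936035156), 73.40876770019531) -16.591228
[513.4 -42.9  46.7]
[554.6  82.5  39.7]
[529.7  24.1  40.4]
[528.1 126.7  -1. ]
[ 4.926e+02  2.137e+02 -1.000e-01]
```

Request:
servo_tool([
  {"travel":[-0.0215,0.0955,0],"rot":[0,0,0],"hand":0},
  {"travel":[-0.0215,0.0955,0],"rot":[0,0,0],"hand":0},
  {"travel":[0,0,0.136],"rot":[0,0,0],"hand":0},
  {"travel":[0,0,0.136],"rot":[0,0,0],"hand":0},
  {"travel":[0,0,0.136],"rot":[0,0,0],"hand":0},
  {"travel":[0,0,0.136],"rot":[0,0,0],"hand":0},
  {"travel":[0,0,0],"rot":[0,0,0],"hand":0},
  {"travel":[0,0,0],"rot":[0,0,0],"hand":0},
])

```text
clock: 2.45
position: [512.3, -39.9, 60.7]
ee_rot: [0.987, -0.162, -0.002, 0.001]
contact_force: [0.0, 0.3, 1.0]
gripper_width: -0.1
grasp_force: 0.0
```

Request:
servo_tool([
  {"travel":[0,0.008,0.028],"rot":[0,0,0],"hand":0},
  {"travel":[0,0,0.028],"rot":[0,0,0],"hand":0},
  {"travel":[0,0,0.016],"rot":[0,0,0],"hand":0},
  {"travel":[0,0,0.014],"rot":[0,0,0],"hand":0},
  {"travel":[0,0,0],"rot":[0,0,0],"hand":0},
  {"travel":[0,0,0],"rot":[0,0,0],"hand":0},
  {"travel":[0,0,0],"rot":[0,0,0],"hand":0},
])

```text
clock: 3.03
position: [513.1, -42.6, 40.2]
ee_rot: [0.987, -0.163, 0.0, -0.0]
contact_force: [-0.1, 0.5, -0.2]
gripper_width: 0.1
grasp_force: 0.0
```

Request:
servo_tool([
  {"travel":[0,0,0.008],"rot":[0,0,0],"hand":0},
  {"travel":[0,0,0],"rot":[0,0,0],"hand":0},
  {"travel":[0,0,0],"rot":[0,0,0],"hand":0},
])

```text
clock: 3.28
position: [512.8, -42.7, 37.8]
ee_rot: [0.987, -0.163, -0.0, 0.0]
contact_force: [0.1, -0.3, 0.5]
gripper_width: 0.1
grasp_force: 0.0
```

```bash
python3 - <<'E'
from h import *
s=sensors.read_state(); print(s['position'],s['contact_force'],s['joint_efforts'])
im,d,K,A,c=grab('side'); im2=cv2.resize(im[200:340,300:460],None,fx=4,fy=4,interpolation=cv2.INTER_CUBIC); save('s1.png',im2)
E
```

```text
[512.7721601  -42.68102447  37.79252083] [ 0.08601978 -0.26275919  0.49656985] [-1.85127865e-03 -3.35287929e+01  1.34315434e+01  2.97986180e+00
  2.25101991e-03 -5.41068255e-05]
```

View pics/s1.png

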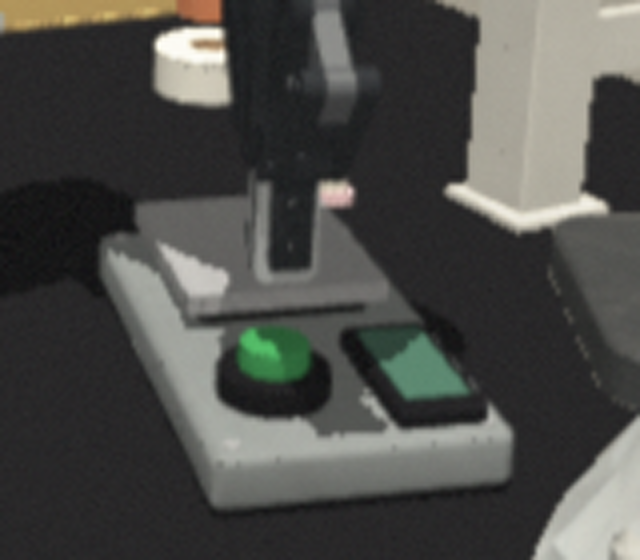

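The side crop shows the finger tips at about (285,280), above and left of, or behind, the green button at (275,350). They are not touching it. I'll check the tip position against both cameras.

```bash
python3 - <<'E'
from h import *
im,d,K,A,c=grab('side')
def proj(X): x=A.T@(np.array(X)-c); x=K@x; return (x[:2]/x[2]).round(1)
s=sensors.read_state()
print('tcp',s['position'].round(1),proj(s['position']),'btn',proj([513.5,-42.7,47]),'pin',proj([564,49,50]))
P=cloud(d,K,A,c)
for v in range(250,300,4): print(v,P[v,368:378:3].round(0).tolist())
w=grab('top'); save('t2.png',cv2.resize(w[0][170:300,340:520],None,fx=4,fy=4,interpolation=cv2.INTER_CUBIC))
E
```

```text
tcp [512.8 -42.7  37.8] [369.1 289.7] btn [369.8 283.8] pin [365.4 253.7]
250 [[503.0, -50.0, 104.0], [506.0, -54.0, 104.0], [511.0, -53.0, 103.0], [514.0, -55.0, 103.0]]
254 [[502.0, -52.0, 98.0], [506.0, -54.0, 98.0], [510.0, -55.0, 98.0], [514.0, -56.0, 97.0]]
258 [[502.0, -53.0, 93.0], [506.0, -54.0, 93.0], [509.0, -56.0, 93.0], [514.0, -56.0, 92.0]]
262 [[502.0, -53.0, 87.0], [508.0, -52.0, 85.0], [511.0, -54.0, 86.0], [514.0, -57.0, 86.0]]
266 [[503.0, -52.0, 80.0], [507.0, -53.0, 80.0], [512.0, -54.0, 79.0], [516.0, -54.0, 79.0]]
270 [[546.0, 12.0, 40.0], [549.0, 9.0, 40.0], [554.0, 8.0, 40.0], [558.0, 5.0, 40.0]]
274 [[543.0, 7.0, 36.0], [547.0, 6.0, 35.0], [552.0, 5.0, 35.0], [556.0, 2.0, 35.0]]
278 [[547.0, 13.0, 25.0], [551.0, 11.0, 25.0], [556.0, 10.0, 25.0], [561.0, 8.0, 24.0]]
282 [[515.0, -36.0, 47.0], [519.0, -37.0, 46.0], [522.0, -40.0, 47.0], [554.0, -3.0, 24.0]]
286 [[507.0, -47.0, 47.0], [512.0, -48.0, 46.0], [515.0, -52.0, 47.0], [545.0, -16.0, 25.0]]
290 [[505.0, -52.0, 43.0], [508.0, -54.0, 44.0], [513.0, -55.0, 43.0], [523.0, -48.0, 38.0]]
294 [[504.0, -53.0, 38.0], [508.0, -55.0, 37.0], [511.0, -58.0, 38.0], [516.0, -58.0, 37.0]]
298 [[501.0, -58.0, 35.0], [504.0, -61.0, 35.0], [509.0, -61.0, 34.0], [514.0, -61.0, 33.0]]
```

View pics/t2.png

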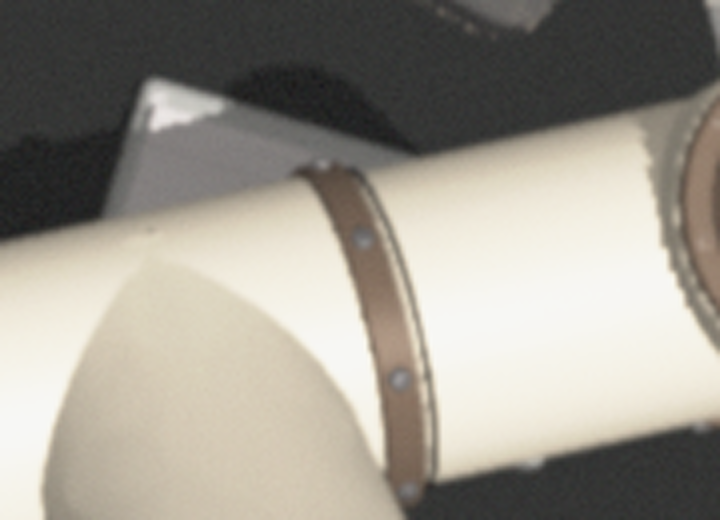

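```bash
python3 - <<'E'
from h import *
M=np.array(camera_params('wrist')['mount']); print(M.round(2))
def rep(im,d,K,A,c,pos,q):
    P=cloud(d,K,A,c); R=Ro.from_quat(q).as_matrix()
    for v in range(286,340,6): print(v,((P[v,[312,323,334]]-pos)@R).round(0).tolist())
s=sensors.read_state(); print(s['position'])
g=grab('wrist'); rep(*g,s['position'],s['ee_rot'])
# side cloud of gripper in tool frame
g=grab('side'); P=cloud(*g[1:]); R=Ro.from_quat(s['ee_rot']).as_matrix(); L=(P-s['position'])@R
m=(abs(L[...,0])<30)&(abs(L[...,1])<30)&(L[...,2]>-300)&(g[1]>0)
v,u=np.nonzero(m); 
for r in range(200,290,8): 
    k=v==r
    if k.any(): print(r,L[v[k],u[k]].mean(0).round(0),k.sum())
E
```

```text
[[   0.     -0.95   -0.31   80.79]
 [   1.      0.     -0.      0.44]
 [   0.     -0.31    0.95 -175.98]
 [   0.      0.      0.      1.  ]]
[512.87395966 -42.65717901  37.86584551]
286 [[1.0, -5.0, -9.0], [1.0, 0.0, -9.0], [1.0, 6.0, -8.0]]
292 [[11.0, -4.0, -36.0], [12.0, 0.0, -37.0], [12.0, 5.0, -38.0]]
298 [[11.0, -4.0, -41.0], [12.0, 0.0, -42.0], [12.0, 5.0, -43.0]]
304 [[12.0, -4.0, -47.0], [12.0, 0.0, -47.0], [12.0, 4.0, -47.0]]
310 [[12.0, -4.0, -52.0], [11.0, 0.0, -51.0], [12.0, 4.0, -53.0]]
316 [[12.0, -4.0, -56.0], [12.0, 0.0, -55.0], [11.0, 4.0, -55.0]]
322 [[13.0, -3.0, -61.0], [12.0, 0.0, -61.0], [12.0, 4.0, -60.0]]
328 [[12.0, -3.0, -64.0], [12.0, 0.0, -64.0], [11.0, 4.0, -63.0]]
334 [[12.0, -3.0, -68.0], [12.0, 0.0, -68.0], [12.0, 4.0, -68.0]]
200 [ -11.   13. -137.] 19
208 [  -9.   13. -126.] 16
216 [ -12.   17. -116.] 19
224 [ -12.    9. -103.] 13
232 [-12.   0. -88.] 10
240 [-11.  14. -81.] 9
248 [ -3.   9. -68.] 18
256 [ -3.   9. -56.] 18
264 [ -3.   9. -44.] 17
288 [ 1. -1. -2.] 30
```

Both cameras agree that the real finger tips sit about 36 mm behind the reported TCP, so I'll allow for that offset. The button hasn't been touched yet. I'll go down until the force shows contact.

Request:
servo_tool([
  {"travel":[0,0,0.05],"rot":[0,0,0],"hand":0},
  {"travel":[0,0,0.05],"rot":[0,0,0],"hand":0},
  {"travel":[0,0,0.012],"rot":[0,0,0],"hand":0},
  {"travel":[0,0,0],"rot":[0,0,0],"hand":0},
  {"travel":[0,0,0],"rot":[0,0,0],"hand":0},
])

```text
clock: 3.95
position: [512.7, -42.6, 10.2]
ee_rot: [0.987, -0.163, -0.0, 0.0]
contact_force: [-2.2, 0.8, 3.2]
gripper_width: -0.1
grasp_force: 1.5
```

Request:
servo_tool([
  {"travel":[0,0,0.008],"rot":[0,0,0],"hand":0},
  {"travel":[0,0,0.008],"rot":[0,0,0],"hand":0},
  {"travel":[0,0,0],"rot":[0,0,0],"hand":0},
  {"travel":[0,0,0],"rot":[0,0,0],"hand":0},
])

```text
clock: 4.28
position: [512.8, -42.6, 7.0]
ee_rot: [0.987, -0.163, 0.0, 0.0]
contact_force: [-3.1, 1.2, 10.0]
gripper_width: 0.2
grasp_force: 4.7
```

Request:
servo_tool([
  {"travel":[0,0,0.004],"rot":[0,0,0],"hand":0},
  {"travel":[0,0,0],"rot":[0,0,0],"hand":0},
  {"travel":[0,0,0],"rot":[0,0,0],"hand":0},
])

```text
clock: 4.53
position: [512.9, -42.7, 6.9]
ee_rot: [0.987, -0.163, 0.0, 0.0]
contact_force: [-4.0, 1.9, 15.9]
gripper_width: -0.2
grasp_force: 7.8
```

Request:
servo_tool([
  {"travel":[0,0,-0.157],"rot":[0,0,0],"hand":0},
  {"travel":[0,0,-0.157],"rot":[0,0,0],"hand":0},
  {"travel":[0,0,-0.157],"rot":[0,0,0],"hand":0},
  {"travel":[0.025,-0.138,0],"rot":[0,0,0],"hand":0},
  {"travel":[0.025,-0.138,0],"rot":[0,0,0],"hand":0},
  {"travel":[0.025,-0.138,0],"rot":[0,0,0],"hand":0},
  {"travel":[0,0,0],"rot":[0,0,0],"hand":0},
  {"travel":[0,0,0],"rot":[0,0,0],"hand":0},
  {"travel":[0,0,0],"rot":[0,0,0],"hand":0},
])

```text
clock: 5.28
position: [563.3, 49.2, 122.0]
ee_rot: [0.987, -0.163, -0.001, 0.0]
contact_force: [-0.7, -0.2, -0.0]
gripper_width: 0.1
grasp_force: 0.0
```

```bash
python3 - <<'E'
from h import *
s=sensors.read_state(); print(s['position'],s['ee_rot'],s['contact_force'])
im,d,K,A,c=grab('wrist'); np.savez('/tmp/w2',im=im,d=d,K=K,A=A,c=c); save('w2.png',im); P=cloud(d,K,A,c)
print(c); x=K@(A.T@(np.array([564,49,50])-c)); print('pred',x[:2]/x[2]); x=K@(A.T@(np.array([513.5,-42.7,47])-c)); print('btn',x[:2]/x[2])
E
```

```text
[563.26976477  49.15922162 122.01212595] [ 9.86609283e-01 -1.63100396e-01 -5.77588660e-04  2.24987469e-04] [-0.70703484 -0.23400034 -0.00558589]
[639.83798664  22.78699988 297.90637513]
pred [322.50777922 234.83759991]
btn [468.62404693 258.22271395]
```

View pics/w2.png

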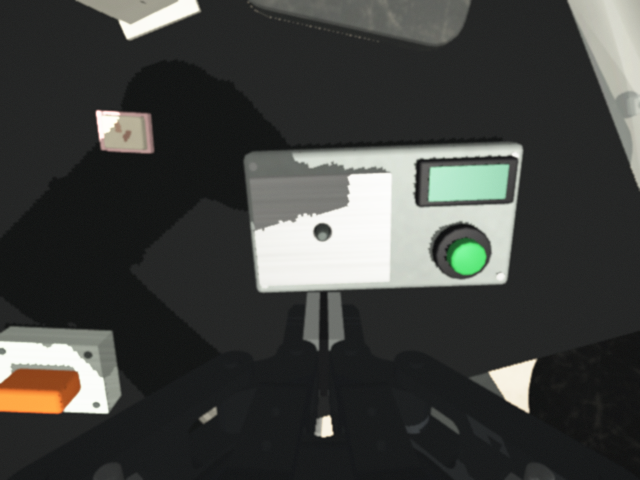

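The pin shows at (322,232), within 1 mm of the (564,49) estimate. The button is back up at (468,258).

Request:
servo_tool([
  {"travel":[-0.079,-0.1346,0],"rot":[0,0,0],"hand":1},
  {"travel":[-0.079,-0.1346,0],"rot":[0,0,0],"hand":1},
  {"travel":[-0.079,-0.1346,0],"rot":[0,0,0],"hand":1},
  {"travel":[-0.079,-0.1346,0],"rot":[0,0,0],"hand":1},
  {"travel":[-0.079,-0.1346,0],"rot":[0,0,0],"hand":1},
  {"travel":[-0.079,-0.1346,0],"rot":[0,0,0],"hand":1},
  {"travel":[-0.079,-0.1346,0],"rot":[0,0,0],"hand":1},
  {"travel":[0,0,0],"rot":[0,0,0.0198],"hand":1},
  {"travel":[0,0,0],"rot":[0,0,0.0198],"hand":1},
  {"travel":[0,0,0],"rot":[0,0,0.0198],"hand":1},
])

```text
clock: 6.17
position: [508.4, 316.4, 122.3]
ee_rot: [0.938, -0.346, -0.0, 0.0]
contact_force: [1.0, -0.5, -0.1]
gripper_width: 85.6
grasp_force: 0.0
```

Request:
servo_tool([
  {"travel":[0,0,0],"rot":[0,0,0.0198],"hand":1},
  {"travel":[0,0,0],"rot":[0,0,0.0198],"hand":1},
  {"travel":[0,0,0],"rot":[0,0,0.0198],"hand":1},
  {"travel":[0,0,0],"rot":[0,0,0.0198],"hand":1},
  {"travel":[0,0,0],"rot":[0,0,0.0198],"hand":1},
  {"travel":[0,0,0],"rot":[0,0,0.0198],"hand":1},
  {"travel":[0,0,0],"rot":[0,0,0.0198],"hand":1},
  {"travel":[0,0,0],"rot":[0,0,0.0198],"hand":1},
  {"travel":[0,0,0],"rot":[0,0,0.0198],"hand":1},
  {"travel":[0,0,0],"rot":[0,0,0.0198],"hand":1},
])

```text
clock: 7.0
position: [508.9, 315.3, 122.5]
ee_rot: [-0.56, 0.829, -0.0, -0.0]
contact_force: [-0.6, 0.3, -1.0]
gripper_width: 85.4
grasp_force: 0.0
```

Request:
servo_tool([
  {"travel":[0,0,0],"rot":[0,0,0],"hand":1},
  {"travel":[0,0,0],"rot":[0,0,0],"hand":1},
  {"travel":[0,0,0],"rot":[0,0,0],"hand":1},
])

```text
clock: 7.25
position: [508.9, 316.1, 122.6]
ee_rot: [-0.564, 0.826, -0.0, -0.0]
contact_force: [-0.2, -0.1, 0.5]
gripper_width: 85.4
grasp_force: 0.0
```

```bash
python3 - <<'E'
from h import *
D=np.load('/tmp/w2.npz');cam=(D['K'],D['A'],D['c'])
def ar(m,box,z,cam):
    x0,y0,x1,y1=box; k=np.zeros(m.shape,np.uint8); k[y0:y1,x0:x1]=m[y0:y1,x0:x1]
    n,l,st,ce=cv2.connectedComponentsWithStats(k);i=1+np.argmax(st[1:,4]);q=np.argwhere(l==i)[:,::-1]
    w=ray(q,z,*cam)[:,:2].astype(np.float32); r=cv2.minAreaRect(w); b=cv2.boxPoints(r); e=max(b[1]-b[0],b[2]-b[1],key=np.linalg.norm)
    return np.round(r[0],1),np.round(r[1],1),round(float(np.degrees(np.arctan2(e[1],e[0]))%180),1)
h=cv2.cvtColor(D['im'],cv2.COLOR_RGB2HSV).astype(int)
print('base',ar(h[...,2]>65,(235,138,530,292),25,cam))
s=sensors.read_state(); print(s['position'],s['ee_rot'],s['joints'],s['gripper_width'])
im,d,K,A,c=grab('wrist'); np.savez('/tmp/w3',im=im,d=d,K=K,A=A,c=c); save('w3.png',im)
h=cv2.cvtColor(im,cv2.COLOR_RGB2HSV).astype(int); P=cloud(d,K,A,c)
o=(h[...,0]<20)&(h[...,1]>150)&(h[...,2]>80); top=o&(abs(P[...,2]-52.5)<4)
if top.any():
    q=P[top][:,:2].astype(np.float32); print('grip top',top.sum(),cv2.minAreaRect(q),q.mean(0))
pl=(abs(P[...,2]-23)<3)&(np.hypot(P[...,0]-508,P[...,1]-317)<70); q=P[pl][:,:2].astype(np.float32); print('plate',pl.sum(),cv2.minAreaRect(q))
E
```

```text
base (array([551.6,   6.7]), array([197.6, 110.4]), 73.5)
[508.87383343 316.12648054 122.64046293] [-5.63939914e-01  8.25815823e-01 -4.75992469e-07 -2.47572219e-05] [ 8.25890649e-01  4.02448675e-01 -1.63075336e-01 -1.20845741e-05
 -1.00532078e+00 -1.19838249e+00] 85.37601086666366
grip top 2320 ((623.9222412109375, 382.65948486328125), (317.79931640625, 45.066864013671875), 29.861286163330078) [523.6435 323.1899]
plate 8176 ((508.091064453125, 317.2856750488281), (90.62051391601562, 70.18572998046875), 68.24775695800781)
```

View pics/w3.png

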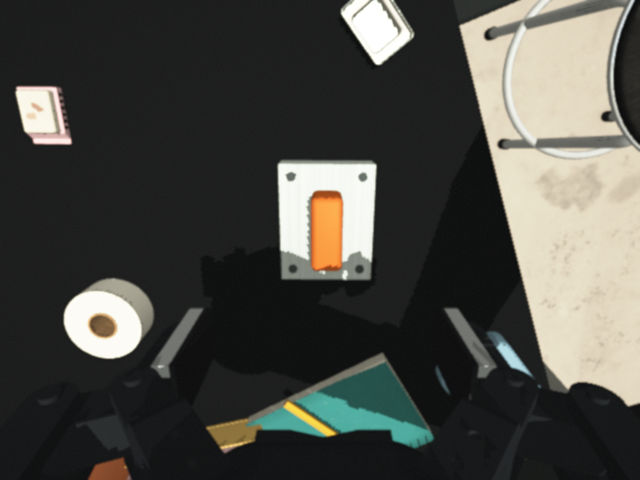

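Close up, the plate measures (508.1, 317.3) at 68.25°, with the grip at pixel (327,230) and the fingers straddling it.

Request:
servo_tool([
  {"travel":[-0.0033,0.0047,0.13],"rot":[0,0,0.0011],"hand":1},
  {"travel":[0,0,0.13],"rot":[0,0,0],"hand":1},
  {"travel":[0,0,0.13],"rot":[0,0,0],"hand":1},
  {"travel":[0,0,0.08],"rot":[0,0,0],"hand":1},
  {"travel":[0,0,0.044],"rot":[0,0,0],"hand":1},
  {"travel":[0,0,0],"rot":[0,0,0],"hand":1},
  {"travel":[0,0,0],"rot":[0,0,0],"hand":1},
  {"travel":[0,0,0],"rot":[0,0,0],"hand":1},
])

```text
clock: 7.97
position: [509.2, 319.0, -4.3]
ee_rot: [-0.561, 0.828, 0.0, 0.002]
contact_force: [0.0, -0.2, -0.6]
gripper_width: 85.2
grasp_force: 0.0
```

Request:
servo_tool([
  {"travel":[0,0,0],"rot":[0,0,0],"hand":0},
  {"travel":[0,0,0],"rot":[0,0,0],"hand":0},
  {"travel":[0,0,0],"rot":[0,0,0],"hand":0},
  {"travel":[0,0,0],"rot":[0,0,0],"hand":0},
  {"travel":[0,0,0],"rot":[0,0,0],"hand":0},
  {"travel":[0,0,0],"rot":[0,0,0],"hand":0},
  {"travel":[0,0,0],"rot":[0,0,0],"hand":0},
  {"travel":[0,0,0],"rot":[0,0,0],"hand":0},
])

```text
clock: 8.63
position: [508.2, 318.3, -5.4]
ee_rot: [-0.56, 0.828, 0.0, 0.0]
contact_force: [-1.1, 0.9, 3.7]
gripper_width: 20.9
grasp_force: 59.7
```

Request:
servo_tool([
  {"travel":[0,0,-0.04],"rot":[0,0,0],"hand":0},
  {"travel":[0,0,-0.09],"rot":[0,0,0],"hand":0},
  {"travel":[0,0,-0.09],"rot":[0,0,0],"hand":0},
  {"travel":[0,0,-0.09],"rot":[0,0,0],"hand":0},
  {"travel":[0,0,-0.03],"rot":[0,0,0],"hand":0},
  {"travel":[0,0,0],"rot":[0,0,0],"hand":0},
])

```text
clock: 9.13
position: [508.8, 318.8, 81.0]
ee_rot: [-0.56, 0.828, 0.0, 0.002]
contact_force: [-0.2, 0.3, -2.6]
gripper_width: 21.0
grasp_force: 59.1
```

Request:
servo_tool([
  {"travel":[0.0654,-0.0434,0],"rot":[0,0,0],"hand":0},
  {"travel":[0.1308,-0.0868,0],"rot":[0,0,0],"hand":0},
  {"travel":[0.1308,-0.0868,0],"rot":[0,0,0],"hand":0},
  {"travel":[0.1308,-0.0868,0],"rot":[0,0,0],"hand":0},
  {"travel":[0.1308,-0.0868,0],"rot":[0,0,0],"hand":0},
  {"travel":[0.1308,-0.0868,0],"rot":[0,0,0],"hand":0},
  {"travel":[0.1308,-0.0868,0],"rot":[0,0,0],"hand":0},
  {"travel":[0.0654,-0.0434,0],"rot":[0,0,-0.0146],"hand":0},
  {"travel":[0,0,0],"rot":[0,0,0],"hand":0},
  {"travel":[0,0,0],"rot":[0,0,0],"hand":0},
])

```text
clock: 9.97
position: [562.5, 47.4, 77.0]
ee_rot: [-0.596, 0.803, 0.001, -0.002]
contact_force: [-0.4, 0.7, -2.9]
gripper_width: 20.9
grasp_force: 59.2
```

```bash
python3 - <<'E'
from h import *
s=sensors.read_state(); print(s['position'],s['ee_rot'],s['contact_force'],s['gripper_width'],s['grasp_force'],s['clock'])
im,d,K,A,c=grab('wrist'); np.savez('/tmp/w4',im=im,d=d,K=K,A=A,c=c); P=cloud(d,K,A,c)
R=Ro.from_quat(s['ee_rot']).as_matrix(); L=(P-s['position'])@R
h=cv2.cvtColor(im,cv2.COLOR_RGB2HSV).astype(int)
zt=s['position'][2]+5.4+23
pl=(abs(P[...,2]-zt)<4)&(np.hypot(L[...,0],L[...,1])<75); q=P[pl]; print('n',pl.sum(),'z',np.median(q[:,2]),zt,cv2.minAreaRect(q[:,:2].astype(np.float32)))
B=np.c_[q[:,:2]-q[:,:2].mean(0),np.ones(len(q))]; print('tilt',np.linalg.lstsq(B,q[:,2],rcond=None)[0].round(3))
save('w4.png',im)
g=grab('side'); save('s4.png',cv2.resize(g[0][170:340,280:440],None,fx=3.5,fy=3.5,interpolation=cv2.INTER_CUBIC)); np.savez('/tmp/s4',im=g[0],d=g[1],K=g[2],A=g[3],c=g[4])
E
```

```text
[562.50185602  47.36589453  77.02522087] [-0.59618621  0.80284373  0.00085874 -0.00179189] [-0.40102512  0.66952165 -2.86696321] 20.900417910159526 59.217528104782104 9.9667
n 14963 z 104.88531079909487 105.4252208723436 ((563.10693359375, 46.089290618896484), (90.65217590332031, 70.57379150390625), 73.31480407714844)
tilt [-4.00000e-03  1.00000e-03  1.04894e+02]
```

View pics/w4.png

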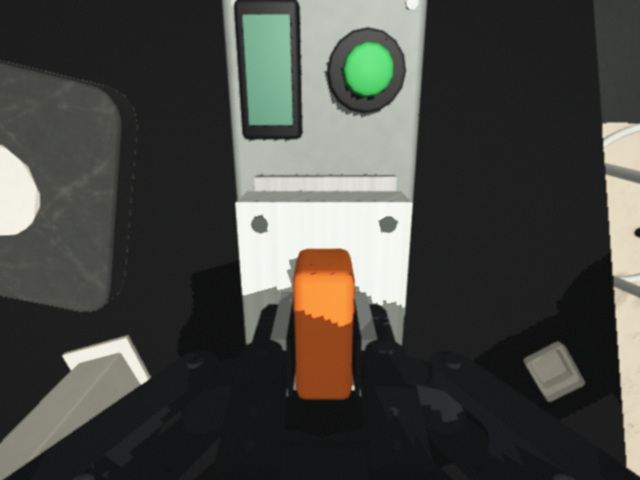

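The wrist view shows the plate held level, square to the gauge, with the button at (369,68). The plate is about 3 mm short of the pin in y.

Request:
servo_tool([
  {"travel":[-0.0134,0,0],"rot":[0,0,0],"hand":0},
  {"travel":[0,0,0.05],"rot":[0,0,0],"hand":0},
  {"travel":[0,0,0.05],"rot":[0,0,0],"hand":0},
  {"travel":[0,0,0],"rot":[0,0,0],"hand":0},
  {"travel":[0,0,0],"rot":[0,0,0],"hand":0},
  {"travel":[0,0,0],"rot":[0,0,0],"hand":0},
])

```text
clock: 10.57
position: [565.3, 53.2, 54.6]
ee_rot: [-0.598, 0.801, -0.0, 0.0]
contact_force: [0.4, -0.4, -2.9]
gripper_width: 21.0
grasp_force: 59.1
```

```bash
python3 - <<'E'
from h import *
s=sensors.read_state(); print(s['position'],s['ee_rot'],s['contact_force'])
im,d,K,A,c=grab('wrist'); P=cloud(d,K,A,c)
pl=(abs(P[...,2]-s['position'][2]-28)<4)&(np.hypot(P[...,0]-s['position'][0],P[...,1]-s['position'][1])<75); q=P[pl]; print('z',np.median(q[:,2]),cv2.minAreaRect(q[:,:2].astype(np.float32)))
B=np.c_[q[:,:2]-q[:,:2].mean(0),np.ones(len(q))]; print('tilt',np.linalg.lstsq(B,q[:,2],rcond=None)[0].round(3))
h=cv2.cvtColor(im,cv2.COLOR_RGB2HSV).astype(int); g=((h[...,0]>45)&(h[...,0]<75)&(h[...,1]>140)&(h[...,2]>120)).astype(np.uint8)
n,l,st,ce=cv2.connectedComponentsWithStats(g);i=1+np.argmax(st[1:,4]); print('btn',st[i],ray(ce[i],47,K,A,c).round(1))
E
```

```text
[565.29977069  53.16466305  54.57657628] [-5.98314728e-01  8.01261046e-01 -2.70924372e-04  3.86216297e-04] [ 0.38254522 -0.42816829 -2.86906319]
z 82.3851326655792 ((565.7330322265625, 51.78374481201172), (90.44154357910156, 70.50657653808594), 73.5079345703125)
tilt [1.0000e-03 2.0000e-03 8.2375e+01]
btn [ 351   17   56   61 1635] [[513.4 -41.   47. ]]
```

Request:
servo_tool([
  {"travel":[0.0114,0.0032,0],"rot":[0,0,0],"hand":0},
  {"travel":[0,0,0.026],"rot":[0,0,0],"hand":0},
  {"travel":[0,0,0],"rot":[0,0,0],"hand":0},
  {"travel":[0,0,0],"rot":[0,0,0],"hand":0},
  {"travel":[0,0,0.008],"rot":[0,0,0],"hand":0},
  {"travel":[0,0,0.008],"rot":[0,0,0],"hand":0},
  {"travel":[0,0,0],"rot":[0,0,0],"hand":0},
  {"travel":[0,0,0],"rot":[0,0,0],"hand":0},
])

```text
clock: 11.28
position: [563.2, 49.7, 43.4]
ee_rot: [-0.598, 0.802, 0.0, -0.0]
contact_force: [0.2, 0.8, -3.1]
gripper_width: 20.8
grasp_force: 59.2
```

Request:
servo_tool([
  {"travel":[0,0,0.008],"rot":[0,0,0],"hand":0},
  {"travel":[0,0,0.008],"rot":[0,0,0],"hand":0},
  {"travel":[0,0,0],"rot":[0,0,0],"hand":0},
  {"travel":[0,0,0],"rot":[0,0,0],"hand":0},
])

```text
clock: 11.62
position: [563.1, 49.7, 39.3]
ee_rot: [-0.598, 0.802, 0.0, -0.0]
contact_force: [-0.2, 0.2, -2.3]
gripper_width: 21.2
grasp_force: 59.2
```

Request:
servo_tool([
  {"travel":[0,0,0.008],"rot":[0,0,0],"hand":0},
  {"travel":[0,0,0.008],"rot":[0,0,0],"hand":0},
  {"travel":[0,0,0],"rot":[0,0,0],"hand":0},
  {"travel":[0,0,0],"rot":[0,0,0],"hand":0},
])

```text
clock: 11.95
position: [563.1, 49.7, 35.4]
ee_rot: [-0.598, 0.802, 0.0, -0.0]
contact_force: [-0.1, 0.1, -3.5]
gripper_width: 20.8
grasp_force: 59.2
```

Request:
servo_tool([
  {"travel":[0,0,0.008],"rot":[0,0,0],"hand":0},
  {"travel":[0,0,0.008],"rot":[0,0,0],"hand":0},
  {"travel":[0,0,0],"rot":[0,0,0],"hand":0},
  {"travel":[0,0,0],"rot":[0,0,0],"hand":0},
])

```text
clock: 12.28
position: [563.5, 49.8, 32.3]
ee_rot: [-0.598, 0.802, -0.0, 0.0]
contact_force: [-3.2, 0.3, 3.8]
gripper_width: 20.6
grasp_force: 60.2
```

Request:
servo_tool([
  {"travel":[0,0,0.008],"rot":[0,0,0],"hand":0},
  {"travel":[0,0,0.006],"rot":[0,0,0],"hand":0},
  {"travel":[0,0,0],"rot":[0,0,0],"hand":0},
  {"travel":[0,0,0],"rot":[0,0,0],"hand":0},
])

```text
clock: 12.62
position: [563.6, 49.9, 29.6]
ee_rot: [-0.598, 0.802, -0.0, 0.0]
contact_force: [-3.4, 1.6, 9.3]
gripper_width: 20.9
grasp_force: 60.8
```

Request:
servo_tool([
  {"travel":[0,0,0.006],"rot":[0,0,0],"hand":0},
  {"travel":[0,0,0],"rot":[0,0,0],"hand":0},
  {"travel":[0,0,0],"rot":[0,0,0],"hand":0},
])

```text
clock: 12.87
position: [563.6, 49.8, 29.5]
ee_rot: [-0.598, 0.801, -0.001, 0.0]
contact_force: [-6.4, 0.8, 17.4]
gripper_width: 20.5
grasp_force: 62.0
```

```bash
python3 - <<'E'
from h import *
s=sensors.read_state(); print(s['position'],s['contact_force'])
im,d,K,A,c=grab('wrist'); P=cloud(d,K,A,c)
pl=(abs(P[...,2]-58)<4)&(np.hypot(P[...,0]-s['position'][0],P[...,1]-s['position'][1])<75); q=P[pl]; print('z',np.median(q[:,2]),cv2.minAreaRect(q[:,:2].astype(np.float32)))
B=np.c_[q[:,:2]-q[:,:2].mean(0),np.ones(len(q))]; print('tilt',np.linalg.lstsq(B,q[:,2],rcond=None)[0].round(3))
for n in ('wrist',):
    h=cv2.cvtColor(im,cv2.COLOR_RGB2HSV).astype(int); g=(h[...,0]>45)&(h[...,0]<75)&(h[...,1]>140)&(h[...,2]>120); print('btn z p95',np.percentile(P[...,2][g],[50,90]))
E
```

```text
[563.59785975  49.84429876  29.49889453] [-6.41813296  0.81329243 17.42659168]
z 57.39865531199479 ((564.1694946289062, 48.922935485839844), (91.27466583251953, 70.61585235595703), 73.44463348388672)
tilt [-0.0000e+00  1.0000e-03  5.7405e+01]
btn z p95 [46.15828343 47.10025786]
```

The plate is level and on the pin. Its top is at about 58 mm, so the table is at its stop. The push is about 20 N on the gauge and the button is up, so I'm handing in.

```bash
python3 -c "
from bench import job_done; print(job_done())"
```

```text
the job is handed in; nothing more can be done
None
```

I zeroed the gauge, seated the cover on its pin and handed in at about 13 s with the arm still gripping it and pressing the table at its bottom stop; the hand-in gave no verdict, and I didn't re-measure the bystanders after the moves.

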